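Put the sharpening stones back in their labelled trays

TASK

Put the two sharpening stones lying on the green mat away in the stone station: the long bench stone in the tray whose label card shows one broad bar, the round stone in the tray whose card shows a disc. Each must stand flat on the tray's floor, the same way up as it is now, the bench stone lengthwise in its tray; set them down, do not drop them, for they chip.

Things in the scene. Friction and masses are not known exactly. Their poses are not given: they have to be found in the camera images.
- bench_stone_mid (a point): Bench stone: a dark grey whetstone on a brown wooden base, one rigid block 120 (x) by 48 (y) by 40 (z) mm, about 0.4 kg, lying flat on the mat. Point: the block's centre, 20 mm above its underside; x along its length, z up. (A pale plain wooden offcut of about the same size lies farther out; it is not a stone.)
- round_stone_mid (a point): Round stone: an upright grey whetstone cylinder with a brown wooden top, 56 mm in diameter, 40 mm high in all, straight sided, about 0.2 kg. Point: its centre, 20 mm above its underside; z up.
- tray_long_floor (a point): Open wooden tray, 150 (x) by 106 (y) mm inside, walls 5 mm thick, rim 9 mm above the inner floor. Fixed, level. Point: centre of the inner floor, 15 mm above the bench; x along its long side, towards the label card lying flat at its far end, z up. Card: one broad dark bar, 80 by 32 mm. One of three like trays side by side, 130 mm apart, in any order; the third holds two stick stones.
- tray_round_floor (a point): Open wooden tray, 150 (x) by 106 (y) mm inside, walls 5 mm thick, rim 9 mm above the inner floor. Fixed, level. Point: centre of the inner floor, 15 mm above the bench; x along its long side, towards the label card lying flat at its far end, z up. Card: one dark disc, 37 mm across.
There are look-alikes about, which are no part of the job. Leave any blue or yellow look-alike of the part that bears bench_stone_mid alone. What is shaped like the part that bears round_stone_mid but orange is not meant.

How it is judged:
By the outcome, as a careful person would: the job done as asked, in the order asked, and still so for the second after the job is handed in, with the robot touching nothing.
It also fails if it takes over 58 s, if anything falls off the work surface, if the arm or the gripper's body presses on something with over 40 N, if the wrist force passes 120 N, or if a joint passes its speed limit or range.

ROBOT

A 7-joint arm with a two-finger parallel gripper is mounted at the origin on the work surface. World frame = base frame: x ahead of the robot, y to its left, z up, the work surface at z = 0. Lengths are in m, angles in degrees, forces in N, time in s.
With the tool pointing down it reaches from about 0.425 to 0.925 m from the base axis. Payload 6.8 kg.
Tool frame: the origin (TCP) lies on the centre line of the jaws, within the pads' length; the fingertips stand 17 mm ahead of it and the grasp point (between the pads) lies 2 mm behind it (env.tip_reach is the z of the fingertips in the tool frame, in m); z points along the fingers, y is the line along which they close (so a half turn about z gives the same grasp; the last joint's range is limited). The gripper opens to 88 mm and grips with 3 to 60 N. Pads are 20 mm wide; open, the fingers measure 115 mm over their backs; the gripper's body (75 mm by 178 mm) begins 61 mm behind the grasp point.
Start: joints at [-78.1, 27.33, 1.283, 89.118, -0.659, 63.558, -4.761], TCP at [0.21, 0.642, 0.24] pointing down, gripper open.
Joint ranges: [-169.35, 169.35], [-19.33, 120.38], [-80.79, 83.38], [13.8, 139.57], [-78.32, 258.32], [9.67, 109.79], [-169.56, 169.56]. Speed limits (degrees/s): [136.94, 136.94, 180, 180, 180, 180, 180].

INTERFACE

Orientations are given as [roll, pitch, yaw] about the fixed x, y, z axes, in that order (R = Rz(yaw) Ry(pitch) Rx(roll)).
In Python, from station import env gives the robot as it stands.
- The arm moves only by the tool jog_arm, never from a script. Its argument "steps" is one flat list of numbers, 7 for each row, row after row: the turn, a rotation vector about the world's x, y, z in rad, then the shift along the world's x, y, z in cm, then the closure, from -1 (fully open) to 1 (shut). A call has 1 to 10 rows; each row is the pose to reach, as a shift and turn from the pose commanded when the call began; what a row does not reach only later rows make up. A row lasts 1/8 s, in which the tool goes at most 62.5 mm and 10.7 degrees, less where a joint would pass 70% of its speed; a pose out of reach is approached as far as the arm can. A call with a gripper value outside its range is refused whole. The fingers move at their own pace and stop on an object; "newtons" is the grip in N (left out, the last holds). Time passes only in rows, so rows that repeat a pose let the fingers close. It gives the time, the measured TCP pose, the force, the opening and the grip force at its end, in the units of the state.
- env.get_obs(): the state, without advancing time (a new reading comes with each control period).
- env.grab_frame(name): name is "side" or "top"; returns (picture, depth): 384x512x3 uint8, red, green, blue; 384x512 float32, m along the optical axis (not along the pixel's ray), 0 where there is no reading.
- env.get_calibration(name): a dict with "intrinsics" (3x3 intrinsics, pixels), "k1" (the pictures are not rectified: a ray, as slopes to the right and down, at radius r is drawn at 1 + k1 r^2 times it, then the intrinsics apply), "rvec" (rotation vector, rad) and "tvec" (3), from world to camera coordinates, as OpenCV has them. Camera axes: x right, y down, z forward; pixel columns grow to the right and rows downward; lengths in m; the calibration is good to about 2 mm. A picture is of the moment at which its call begins. get_calibration takes no time and is no camera call.
- env.sign_off(): hands the job in; it is judged then, once.
The state is a dict: "time": time; "joint_pos": joint angles; "qd": joint speeds; "joint_efforts": joint torques, N m; "tool_pos": TCP position; "tool_rot": TCP orientation; "force": force on the tool from outside, world axes, zero at the start; "moment": the same for the moment, N m; "width": finger opening in m; "finger_force": force on a finger pad.
Only numpy, scipy, OpenCV 4.12 (cv2) and the standard library are available. Lean on these libraries where they do the work, as an engineer would, in place of code of your own. Each camera call takes 0.05 s, during which the arm holds its last target. There are 200 camera calls.

## Working session

There is one attempt and no reset: what is moved stays moved. The work goes in short steps, Python scripts to look and compute and a tool call to move; the robot and the scene stay as the last step left them, time stands still between calls to the robot, and variables do not carry over. Pictures are saved under pics/ and viewed, at most 10 in all, crops included, and the job is handed in when it is done.

Besides the shell and the picture viewer there is one more tool, called after ">>>" as name(argument=value, ...) on one line, values as JSON. jog_arm: Moves the arm, as the interface text tells. Its arguments: {"type":"object","properties":{"steps":{"type":"array"},"newtons":{"type":"number"}},"required":["steps"]}

```bash
ls; mkdir -p pics
cat > h.py <<'E'
import numpy as np, cv2
from station import env
def cal(n):
    c=env.get_calibration(n); R=cv2.Rodrigues(np.array(c["rvec"],float))[0]
    return np.array(c["intrinsics"],float),float(c["k1"]),R,np.array(c["tvec"],float).ravel()
def cloud(n,depth):
    K,k1,R,t=cal(n); h,w=depth.shape
    v,u=np.mgrid[:h,:w].astype(np.float64)
    p=np.stack([u.ravel(),v.ravel()],1)[:,None]
    s=cv2.undistortPoints(p,K,np.array([k1,0,0,0,0.]))[:,0]
    P=np.c_[s,np.ones(len(s))]*depth.ravel()[:,None]
    X=(P-t)@R
    X[depth.ravel()==0]=np.nan
    return X.reshape(h,w,3)
def ray_at_z(n,uv,z):
    K,k1,R,t=cal(n); s=cv2.undistortPoints(np.array(uv,float).reshape(-1,1,2),K,np.array([k1,0,0,0,0.]))[:,0]
    d=np.c_[s,np.ones(len(s))]@R; o=-R.T@t
    return o+d*((z-o[2])/d[:,2])[:,None]
E
python3 - <<'E'
from h import *
for n in("side","top"):
    im,d=env.grab_frame(n); np.savez(f"/tmp/{n}0.npz",im=im,d=d); cv2.imwrite(f"pics/{n}0.png",im[:,:,::-1])
    K,k1,R,t=cal(n); print(n,K[0,0],k1,-R.T@t,R[2])
o=env.get_obs(); print(o)
E
```

```text
pics
side 366.1345918195564 2.7183858479505434e-05 [ 0.14499997 -0.78058246  0.54364304] [ 0.39926253  0.75773365 -0.51616775]
top 429.5987615287193 0.029332959244194688 [ 0.35047237 -0.04169081  1.15790441] [ 0.17213994  0.00265413 -0.98506893]
{'time': 0.1, 'joint_pos': array([-78.09935595,  27.37157832,   1.28001633,  89.16915803,
        -0.65803457,  63.55545153,  -4.76226158]), 'qd': array([-0.0088352 , -0.0618804 , -0.05487823, -0.11512854, -0.06224783,
        0.00197544, -0.12233899]), 'joint_efforts': array([ 4.02561986e-03, -5.84095252e+01,  1.53951142e+00, -2.73313808e+01,
       -5.42920351e-02,  1.31703648e-02,  3.77322237e-05]), 'tool_pos': array([0.20950367, 0.64116357, 0.2387985 ]), 'tool_rot': array([-1.79911444e+02,  7.11350712e-03,  1.61906383e+02]), 'force': array([-0.12307285, -0.05933841, -0.2712874 ]), 'moment': array([-0.05603402,  0.04658374,  0.00230587]), 'finger_force': 0.0, 'width': 0.087847774414092}
```

View pics/top0.png

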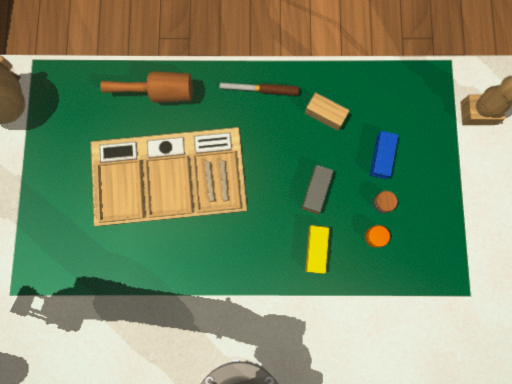

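View pics/side0.png

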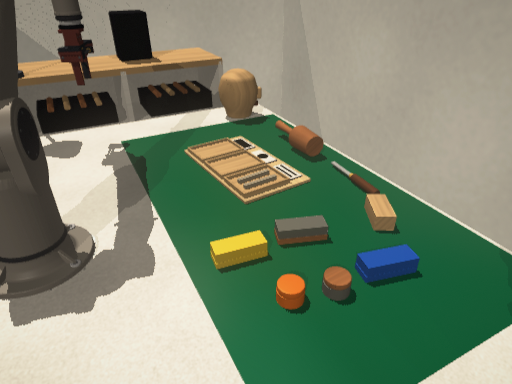

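Candidates in the top view:
- **Bench stone:** dark grey block (318,189), which matches. Blue (385,154), yellow (318,249) and the pale offcut (327,111) are not it.
- **Round stone:** brown-topped (386,201), which matches. Orange (378,236) is not it.
- **Trays:** broad-bar card (118,152) goes with the left tray (121,190). Disc card (165,147) goes with the middle tray (168,186). The right tray (218,180) holds the sticks.

In the side view the bench stone is at (301,229) and the round stone at (337,283), grey with a brown top.

Run:
```python
from h import *
C={}
for n in("side","top"):
    z=np.load(f"/tmp/{n}0.npz"); C[n]=(z["im"],cloud(n,z["d"]))
def show(n,u,v): print(n,(u,v),C[n][1][v,u].round(4),C[n][0][v,u])
for p in [(318,189),(386,201),(118,152),(165,147),(121,192),(168,186),(300,210),(350,190)]: show("top",*p)
for p in [(301,224),(337,275),(240,163),(218,150)]: show("side",*p)
for n in C:
    X=C[n][1]
    for nm,c,r,lo,hi in (("bench",C["top"][1][189,318],.09,.03,.06),("round",C["top"][1][201,386],.04,.03,.06)):
        m=(np.linalg.norm(X[...,:2]-c[:2],axis=2)<r)&(X[...,2]>lo)&(X[...,2]<hi)
        top=np.nanmedian(X[m][:,2]); zt=np.percentile(X[m][:,2],[50,90])
        mm=m&(abs(X[...,2]-zt[0 if n=='top' else 1])<.006)
        P=X[mm][:,:2].astype(np.float32)
        (cx,cy),(a,b),ang=cv2.minAreaRect(P); 
        print(n,nm,mm.sum(),"z",zt.round(4),"rect",round(cx,4),round(cy,4),round(a,4),round(b,4),round(ang,1),"mean",P.mean(0).round(4))
# station: points above floor
X=C["top"][1]; im=C["top"][0].astype(int)
h=np.nanmedian(X[...,2][100:120,230:300]);print("mat z",h)
reg=X[120:230,80:255]; m=(im[120:230,80:255,0]>im[120:230,80:255,1]+15)|(reg[...,2]>.008)
P=reg[m][:,:2].astype(np.float32); print("station",cv2.minAreaRect(P))
# cards
for nm,(u0,u1,v0,v1) in {"bar":(103,134,144,160),"disc":(152,180,139,156)}.items():
    g=im[v0:v1,u0:u1].sum(2); q=X[v0:v1,u0:u1][g<180]; print(nm,len(q),np.nanmean(q,0).round(4),cv2.minAreaRect(q[:,:2].astype(np.float32)))
a=cv2.resize(C["top"][0][120:230,80:250],None,fx=4,fy=4,interpolation=cv2.INTER_CUBIC)
cv2.imwrite("pics/c1.png",a[:,:,::-1])
b=cv2.resize(C["side"][0][200:310,200:430],None,fx=3,fy=3,interpolation=cv2.INTER_CUBIC); cv2.imwrite("pics/c2.png",b[:,:,::-1])
```

```text
top (318, 189) [ 0.5577 -0.2049  0.0403] [123 120 105]
top (386, 201) [ 0.5266 -0.3831  0.0376] [173 105  49]
top (118, 152) [0.6638 0.3372 0.0155] [60 54 45]
top (165, 147) [0.6785 0.2093 0.0156] [67 62 48]
top (121, 192) [0.5525 0.3227 0.0158] [228 183 110]
top (168, 186) [0.5689 0.1965 0.0181] [228 183 108]
top (300, 210) [ 0.5074 -0.161  -0.0024] [ 20 110  61]
top (350, 190) [ 0.5623 -0.2977  0.0019] [  5 102  58]
side (301, 224) [ 0.5547 -0.2104  0.0398] [120 114  98]
side (337, 275) [ 0.524  -0.3837  0.039 ] [168 105  63]
side (240, 163) [0.5879 0.1961 0.0128] [219 172 113]
side (218, 150) [0.5627 0.3221 0.014 ] [219 173 114]
side bench 670 z [0.0392 0.0406] rect 0.5561 -0.2069 0.0514 0.1178 72.4 mean [ 0.5547 -0.2092]
side round 470 z [0.0393 0.0407] rect 0.523 -0.3864 0.0535 0.0522 21.3 mean [ 0.5207 -0.3882]
top bench 785 z [0.0409 0.0439] rect 0.5601 -0.2053 0.0473 0.1185 71.5 mean [ 0.5593 -0.205 ]
top round 336 z [0.0407 0.0433] rect 0.5264 -0.383 0.053 0.0529 3.0 mean [ 0.5264 -0.3826]
mat z 0.0016915790766073233
station ((0.7470083832740784, 0.17440547049045563), (0.0, 0.0), 0.0)
bar 219 [0.6653 0.3385 0.0163] ((0.6653643250465393, 0.3387112021446228), (0.02373635768890381, 0.07367059588432312), 6.042590141296387)
disc 81 [0.6792 0.2085 0.0162] ((0.6794266104698181, 0.20778526365756989), (0.02807241678237915, 0.024763120338320732), 1.1780171394348145)
```

View pics/c1.png

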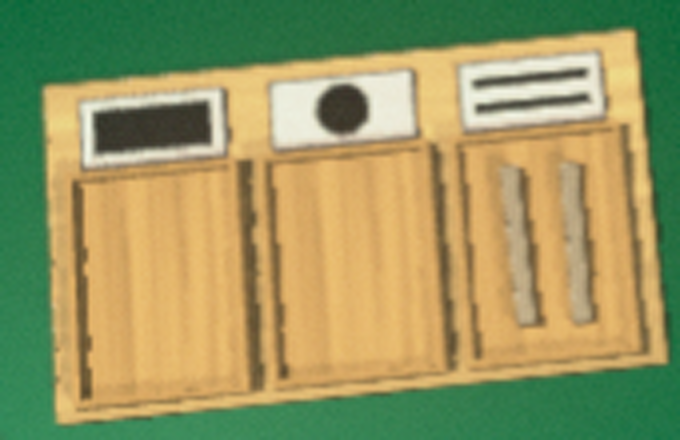

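View pics/c2.png

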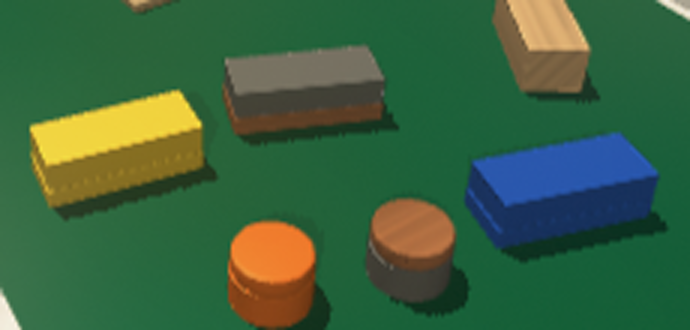

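Crop c1 shows the bar card over the left tray: inner rim corners at about (75,180), (245,160), (255,390) and (82,408). The disc card is over the middle tray: (268,162), (435,143), (448,370) and (280,380). Crop c2 confirms both stones: a grey block on a brown base at (305,90) and a grey cylinder with a brown top at (412,250). I'll locate the tray centres next.

Run:
```python
from h import *
f=lambda L:[((a+.5)/4-.5+80,(b+.5)/4-.5+120) for a,b in L]
for nm,L in {"long":[(75,180),(245,160),(255,390),(82,408)],"round":[(268,162),(435,143),(448,370),(280,380)],"outer":[(43,87),(635,30),(668,362),(57,423)],"barcard":[(80,100),(224,88),(228,155),(83,168)],"bar":[(94,108),(210,100),(212,145),(97,152)],"disccard":[(269,83),(414,70),(418,136),(273,150)]}.items():
    P=ray_at_z("top",f(L),.024 if 'card' not in nm and nm!='bar' else .016)[:,:2]; (c,s,a)=cv2.minAreaRect(P.astype(np.float32))
    print(nm,"mean",P.mean(0).round(4),"rect",np.round(c,4),np.round(s,4),round(a,1),np.linalg.norm(np.diff(P,axis=0),axis=1).round(3))
# depth based: floor/walls in tray frame along profiles, both views
yaw=np.radians(6.1); ex=np.array([np.cos(yaw),np.sin(yaw)]); ey=np.array([-ex[1],ex[0]])
for n in("top","side"):
    z=np.load(f"/tmp/{n}0.npz"); X=cloud(n,z["d"]).reshape(-1,3); X=X[~np.isnan(X[:,0])]
    q=X[:,:2]-np.array([.555,.325]); a=q@ex; b=q@ey
    for nm,s,o in(("a",a,b),("b",b,a)):
        m=(abs(o)<.03)&(abs(s)<.1); k=np.floor(s[m]/.005).astype(int)
        print(n,nm,[(int(i*5),int(round(1e4*np.median(X[m][k==i,2])))) for i in np.unique(k) if not -10<i<10])
    m=(abs(a)<.06)&(abs(b)<.04); print(n,"floor z",np.median(X[m,2]))
```

```text
long mean [0.5554 0.321 ] rect [0.5559 0.3209] [0.1588 0.1145] 5.5 [0.115 0.157 0.114]
round mean [0.5698 0.1924] rect [0.5702 0.193 ] [0.156  0.1134] 4.9 [0.113 0.156 0.111]
outer mean [0.5972 0.1972] rect [0.597  0.1973] [0.2315 0.4052] 6.0 [0.405 0.232 0.404]
barcard mean [0.665  0.3368] rect [0.6651 0.3368] [0.0482 0.0987] 5.6 [0.098 0.048 0.098]
bar mean [0.666  0.3373] rect [0.6658 0.3375] [0.032  0.0796] 4.4 [0.079 0.032 0.078]
disccard mean [0.6782 0.2078] rect [0.6781 0.2078] [0.0477 0.0998] 5.6 [0.1   0.047 0.099]
top a [(-100, 20), (-95, 13), (-90, 21), (-85, 110), (-80, 218), (-75, 211), (-70, 160), (-65, 163), (-60, 156), (-55, 162), (-50, 160), (50, 161), (55, 162), (60, 160), (65, 159), (70, 160), (75, 236), (80, 227), (85, 138), (90, 146), (95, 158)]
top b [(-100, 164), (-95, 162), (-90, 161), (-85, 163), (-80, 158), (-75, 242), (-70, 137), (-65, 102), (-60, 119), (-55, 247), (-50, 159), (50, 167), (55, 250), (60, 136), (65, 114), (70, 111), (75, 53), (80, 15), (85, 12), (90, 19), (95, 16)]
top floor z 0.01601750229623502
side a [(-100, 1), (-95, 7), (-90, 69), (-85, 156), (-80, 226), (-70, 148), (-65, 144), (-60, 145), (-55, 141), (-50, 142), (50, 147), (55, 143), (60, 139), (65, 142), (70, 175), (75, 224), (85, 149), (90, 152), (95, 142)]
side b [(-100, 139), (-95, 135), (-90, 135), (-85, 139), (-80, 173), (-75, 217), (-70, 212), (-65, 197), (-60, 200), (-55, 211), (50, 194), (55, 179), (60, 218)]
side floor z 0.014174410401233076
```

>>> jog_arm(steps=[0,0,0,6,-6,0,-1,0,0,0,12,-12,0,-1,0,0,0,17,-18,0,-1,0,0,0,21,-24,0,-1,0,0,0,25,-29,0,-1,0,0,0,28,-34,0,-1,0,0,0,31,-39,0,-1,0,0,0,33,-45,0,-1,0,0,0,34,-51,0,-1,0,0,0,34.5,-56,0,-1])

```text
time: 1.35
tool_pos: [0.5453, 0.1248, 0.2394]
tool_rot: [-180.0, -0.0, 161.9]
force: [0.9, 0.1, -0.6]
width: 0.0877
finger_force: 0.0
```

The long tray's centre is near (0.555, 0.325) and the round tray's near (0.569, 0.196). The floor is at about 0.015 and the rim at about 0.024, with yaw about 6°. The bench stone is at (0.558, -0.206), yaw about -18°, top at 0.040. The tool's yaw already suits it.

>>> jog_arm(steps=[0,0,0,0.3,-6,0,-1,0,0,0,0.6,-12,0,-1,0,0,0,0.8,-18,-1,-1,0,0,0,1.1,-24,-4,-1,0,0,0,1.3,-29,-7,-1,0,0,0,1.3,-32,-10,-1,0,0,0,1.3,-33.1,-13,-1,0,0,0,1.3,-33.1,-14,-1,0,0,0,1.3,-33.1,-14,-1])

```text
time: 2.48
tool_pos: [0.5577, -0.203, 0.0993]
tool_rot: [180.0, -0.1, 162.0]
force: [-0.1, 0.9, 0.4]
width: 0.0877
finger_force: 0.0
```

Run:
```python
from h import *
im,d=env.grab_frame("side"); b=cv2.resize(im[120:310,200:430],None,fx=3,fy=3,interpolation=cv2.INTER_CUBIC); cv2.imwrite("pics/c3.png",b[:,:,::-1])
o=env.get_obs(); print(o["tool_pos"],o["tool_rot"],o["joint_pos"].round(1))
```

```text
[ 0.55837115 -0.20309624  0.10013682] [1.79970020e+02 1.15217149e-02 1.61981788e+02] [  0.4  30.2  17.9 108.  -13.   43.7  97.5]
```

View pics/c3.png

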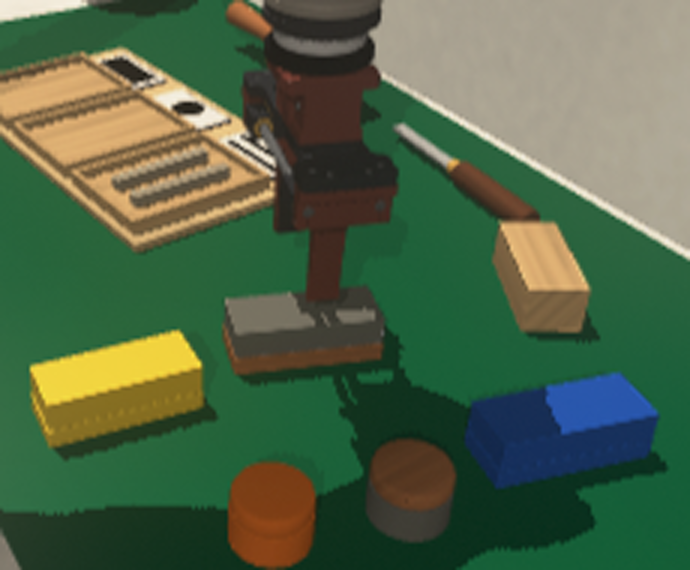

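The picture shows the gripper over the grey stone, with its near finger at (322,290) in the crop and lined up across the stone. I'll descend and grip.

>>> jog_arm(steps=[0,0,0,0,-0.3,-2,-1,0,0,0,0,-0.3,-4,-1,0,0,0,0,-0.3,-5.5,-1,0,0,0,0,-0.3,-6.5,-1,0,0,0,0,-0.3,-7,-1,0,0,0,0,-0.3,-7,-1,0,0,0,0,-0.3,-7,1,0,0,0,0,-0.3,-7,1,0,0,0,0,-0.3,-7,1,0,0,0,0,-0.3,-7,1], newtons=35)

```text
time: 3.78
tool_pos: [0.558, -0.2071, 0.0298]
tool_rot: [180.0, 0.0, 161.9]
force: [0.9, 4.8, -0.0]
width: 0.0512
finger_force: 1.5
```

>>> jog_arm(steps=[0,0,0,0,0,0,1,0,0,0,0,0,0,1,0,0,0,0,0,0,1])

```text
time: 4.15
tool_pos: [0.5581, -0.2066, 0.0298]
tool_rot: [180.0, 0.0, 161.9]
force: [-0.2, 3.2, 3.6]
width: 0.0478
finger_force: 35.0
```

Gripped at 47.8 mm, which matches the 48 mm width. Lifting.

>>> jog_arm(steps=[0,0,0,0,0,0.5,1,0,0,0,0,0,1.5,1,0,0,0,0,0,3,1,0,0,0,0,0,5,1,0,0,0,0,0,7,1,0,0,0,0,0,8,1,0,0,0,0,0,8,1,0,0,0,0,0,8,1])

```text
time: 5.15
tool_pos: [0.5574, -0.2068, 0.1092]
tool_rot: [180.0, -0.1, 161.9]
force: [0.5, -0.0, -5.1]
width: 0.0478
finger_force: 35.0
```

Run:
```python
from h import *
o=env.get_obs(); T=o["tool_pos"]; print(T,o["force"],o["width"])
for n in("top","side"):
    im,d=env.grab_frame(n); X=cloud(n,d); i=im.astype(int)
    grey=(abs(i[...,0]-i[...,1])<14)&(abs(i[...,1]-i[...,2])<28)
    m=(np.linalg.norm(X[...,:2]-T[:2],axis=2)<.09)&(X[...,2]>T[2]-.035)&(X[...,2]<T[2]+.016)
    P=X[m]; print(n,m.sum(),np.percentile(P[:,2],[1,50,99]).round(4),cv2.minAreaRect(P[:,:2].astype(np.float32)))
    yaw=np.radians(-18); a=(P[:,:2]-T[:2])@[np.cos(yaw),np.sin(yaw)]; print(" along",np.percentile(a,[1,99]).round(4))
    if n=="side": cv2.imwrite("pics/c4.png",cv2.resize(im[100:310,200:430],None,fx=2.6,fy=2.6)[:,:,::-1])
```

```text
[ 0.55741104 -0.20683256  0.10918966] [ 0.54800399 -0.04134887 -5.1192346 ] 0.04778563152762257Traceback (most recent call last):
  File "<stdin>", line 7, in <module>
    return _quantile_unchecked(
        a, q, axis, out, overwrite_input, method, keepdims, weights)
    return _ureduce(a,
                    func=_quantile_ureduce_func,
    ...<5 lines>...
                    overwrite_input=overwrite_input,
                    method=method)
    r = func(a, **kwargs)
    result = _quantile(arr,
                       quantiles=q,
    ...<2 lines>...
                       out=out,
                       weights=wgt)
    slices_having_nans = np.isnan(arr[-1, ...])
                                  ~~~^^^^^^^^^
IndexError: index -1 is out of bounds for axis 0 with size 0
```

The arm hides the stone from the top camera, but the force reads 5 N of weight and the width holds at 47.8 mm. Carrying it to the long tray, with a 24° turn.

>>> jog_arm(steps=[0,0,0.02,0,2,0,1,0,0,0.06,0,6,0,1,0,0,0.11,0,11,0,1,0,0,0.16,0,17,0,1,0,0,0.21,0,23,0,1,0,0,0.26,0,29,0,1,0,0,0.31,0,35,0,1,0,0,0.36,-0.1,41,0,1,0,0,0.4,-0.2,46.5,0,1,0,0,0.42,-0.2,50.5,0,1])

```text
time: 6.45
tool_pos: [0.5536, 0.3027, 0.1091]
tool_rot: [179.9, -0.1, -173.7]
force: [0.4, -0.7, -5.1]
width: 0.0478
finger_force: 35.0
```

>>> jog_arm(steps=[0,0,0,0,1.7,0,1,0,0,0,0,2.7,-1,1,0,0,0,0,2.7,-2,1,0,0,0,0,2.7,-2.5,1,0,0,0,0,2.7,-2.5,1,0,0,0,0,2.7,-2.5,1])

```text
time: 7.2
tool_pos: [0.5563, 0.3242, 0.0849]
tool_rot: [-180.0, 0.0, -174.1]
force: [-0.4, -0.1, -4.1]
width: 0.0475
finger_force: 35.0
```

Run:
```python
from h import *
o=env.get_obs(); T=o["tool_pos"]; print(T,o["tool_rot"],o["force"],o["width"])
for n in("top","side"):
    im,d=env.grab_frame(n); X=cloud(n,d)
    m=(np.linalg.norm(X[...,:2]-T[:2],axis=2)<.09)&(X[...,2]>T[2]-.03)&(X[...,2]<T[2]+.014)
    P=X[m]; print(n,m.sum())
    if m.sum()>20:
        yaw=np.radians(6); e=np.array([[np.cos(yaw),np.sin(yaw)],[-np.sin(yaw),np.cos(yaw)]]); q=(P[:,:2]-T[:2])@e.T
        print(np.percentile(P[:,2],[1,50,99]).round(4),cv2.minAreaRect(P[:,:2].astype(np.float32)),"along",np.percentile(q,[1,99],axis=0).round(4).tolist())
    if n=="side": cv2.imwrite("pics/c4.png",cv2.resize(im[60:220,130:350],None,fx=3.4,fy=3.4,interpolation=cv2.INTER_CUBIC)[:,:,::-1])
```

```text
[0.55632396 0.32424106 0.08489932] [-1.79999944e+02  2.11204292e-02 -1.74096268e+02] [-0.35847892 -0.10430779 -4.12091922] 0.04749385046462322
top 424
[0.0591 0.0946 0.0986] ((0.5565545558929443, 0.3240501880645752), (0.11947827786207199, 0.0627036988735199), 2.430109739303589) along [[-0.0586, -0.0235], [0.0586, 0.0238]]
side 554
[0.056  0.0824 0.0976] ((0.5539648532867432, 0.3215636610984802), (0.12022086977958679, 0.07108887284994125), 8.60628604888916) along [[-0.0617, -0.0362], [0.0559, 0.0249]]
```

View pics/c4.png

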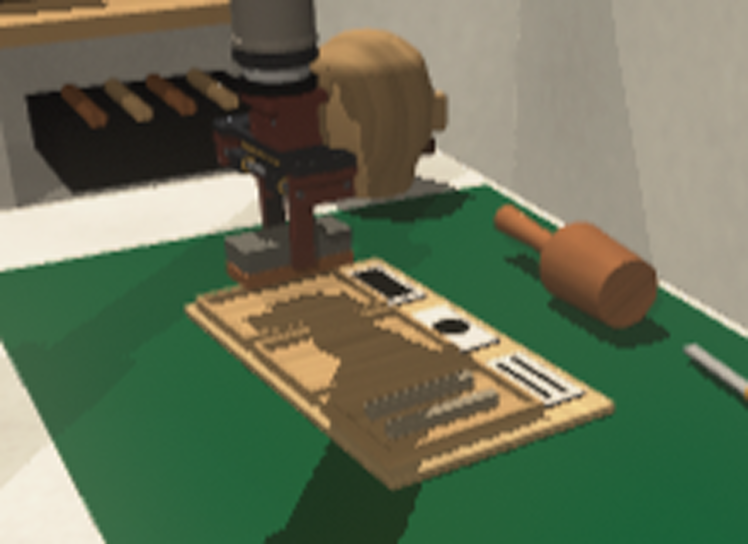

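The stone is centred in the jaws and level, over the long tray (about (290,260) in the crop). Its underside is 40 mm above the floor. I'll lower it slowly.

>>> jog_arm(steps=[0,0,0,0,0,-0.7,1,0,0,0,0,0,-1.7,1,0,0,0,0,0,-2.6,1,0,0,0,0,0,-3.2,1,0,0,0,0,0,-3.5,1,0,0,0,0,0,-3.7,1,0,0,0,0,0,-3.8,1,0,0,0,0,0,-3.8,1])

```text
time: 8.3
tool_pos: [0.556, 0.325, 0.0468]
tool_rot: [180.0, 0.0, -174.0]
force: [-0.5, -0.2, -4.9]
width: 0.0476
finger_force: 35.0
```

>>> jog_arm(steps=[0,0,0,0,0,-0.05,1,0,0,0,0,0,-0.1,1,0,0,0,0,0,-0.1,1])

```text
time: 8.68
tool_pos: [0.5559, 0.3249, 0.0457]
tool_rot: [180.0, 0.0, -174.0]
force: [0.6, -1.3, -3.7]
width: 0.0476
finger_force: 35.0
```

>>> jog_arm(steps=[0,0,0,0,0,-0.03,1,0,0,0,0,0,-0.06,1,0,0,0,0,0,-0.06,1])

```text
time: 9.05
tool_pos: [0.5559, 0.3249, 0.045]
tool_rot: [180.0, -0.0, -174.0]
force: [0.5, -0.8, -4.4]
width: 0.0479
finger_force: 35.0
```

>>> jog_arm(steps=[0,0,0,0,0,-0.03,1,0,0,0,0,0,-0.06,1,0,0,0,0,0,-0.06,1])

```text
time: 9.43
tool_pos: [0.5559, 0.3249, 0.0449]
tool_rot: [180.0, 0.0, -174.0]
force: [-2.4, -0.3, 0.7]
width: 0.0479
finger_force: 35.0
```

The force rose to about 0 at the expected height, so the floor is carrying the stone. I'll open partly and rise.

>>> jog_arm(steps=[0,0,0,0,0,0,-0.4,0,0,0,0,0,0,-0.4,0,0,0,0,0,0,-0.4,0,0,0,0,0,0.5,-0.4,0,0,0,0,0,2,-0.4,0,0,0,0,0,4,-0.4,0,0,0,0,0,7,-0.4,0,0,0,0,0,9,-1,0,0,0,0,0,9,-1])

```text
time: 10.55
tool_pos: [0.557, 0.3256, 0.1369]
tool_rot: [179.9, 0.2, -174.0]
force: [-0.7, 0.1, -0.4]
width: 0.0776
finger_force: 0.0
```

Run:
```python
from h import *
o=env.get_obs(); print(o["tool_pos"],o["tool_rot"],o["force"],o["width"])
T=np.array([.5559,.3249])
for n in("top","side"):
    im,d=env.grab_frame(n); X=cloud(n,d)
    m=(np.linalg.norm(X[...,:2]-T,axis=2)<.09)&(X[...,2]>.045)&(X[...,2]<.07); P=X[m]
    print(n,m.sum(),np.percentile(P[:,2],[1,50,99]).round(4),cv2.minAreaRect(P[:,:2].astype(np.float32)))
```

```text
[0.55704296 0.32562147 0.13691468] [ 179.87538264    0.20897885 -174.03328435] [-0.74729696  0.09120033 -0.40910254] 0.0776196149793727
top 461 [0.046  0.0558 0.0611] ((0.5377930402755737, 0.3230893313884735), (0.0791720524430275, 0.04693284258246422), 5.095091819763184)
side 267 [0.0454 0.0537 0.0559] ((0.5527891516685486, 0.32188382744789124), (0.11743608117103577, 0.0526292659342289), 7.672342300415039)
```

The bench stone now stands at tray height (top at 0.055), parallel to the tray. Next is the round stone.

>>> jog_arm(steps=[0,0,-0.04,0,-6,0,-1,0,0,-0.08,-0.3,-12,0,-1,0,0,-0.12,-0.6,-18,0,-1,0,0,-0.16,-1,-24,0,-1,0,0,-0.2,-1.3,-30,0,-1,0,0,-0.24,-1.7,-36,0,-1,0,0,-0.28,-2,-42,0,-1,0,0,-0.32,-2.3,-48,0,-1,0,0,-0.36,-2.6,-54,0,-1,0,0,-0.4,-2.9,-60,0,-1])

```text
time: 11.9
tool_pos: [0.5259, -0.2765, 0.1332]
tool_rot: [180.0, -0.1, 163.0]
force: [1.4, 0.0, -0.6]
width: 0.0878
finger_force: 0.0
```

>>> jog_arm(steps=[0,0,-0.02,-0.2,-6,-1,-1,0,0,-0.02,-0.3,-9.5,-3,-1,0,0,-0.02,-0.3,-11,-4,-1,0,0,-0.02,-0.3,-11,-4,-1,0,0,-0.02,-0.3,-11,-4,-1])

```text
time: 12.52
tool_pos: [0.5248, -0.383, 0.0945]
tool_rot: [179.9, -0.0, 162.0]
force: [-0.6, 0.8, -0.3]
width: 0.0875
finger_force: 0.0
```

Run:
```python
from h import *
o=env.get_obs(); print(o["tool_pos"],o["tool_rot"],o["force"],o["width"],o["joint_pos"].round(1))
im,d=env.grab_frame("side"); X=cloud("side",d); z=np.load("/tmp/top0.npz")
cv2.imwrite("pics/c5.png",cv2.resize(im[150:320,220:430],None,fx=3,fy=3,interpolation=cv2.INTER_CUBIC)[:,:,::-1])
T=np.array([.525,-.3845]); m=(np.linalg.norm(X[...,:2]-T,axis=2)<.04)&(X[...,2]>.033)&(X[...,2]<.046)
P=X[m]; print(m.sum(),cv2.minAreaRect(P[:,:2].astype(np.float32)),cv2.minEnclosingCircle(P[:,:2].astype(np.float32)))
```

```text
[ 0.52477023 -0.38295657  0.09453209] [ 1.79923537e+02 -1.51754973e-02  1.62035011e+02] [-0.56470332  0.82950426 -0.33472539] 0.08747833822827253 [ 16.4  35.4  20.  100.3 -15.8  47.1 115.9]
406 ((0.5194422006607056, -0.3858869671821594), (0.05352652445435524, 0.04764368012547493), 82.78903198242188) ((0.5232018828392029, -0.38614338636398315), 0.028005992993712425)
```

View pics/c5.png

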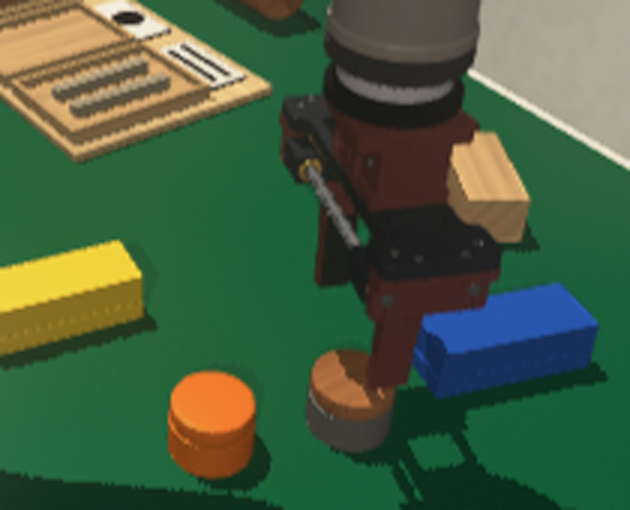

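The fingers straddle the brown-topped grey stone at (350,400), clear of the orange one at (210,420). Descending and gripping.

>>> jog_arm(steps=[0,0,0,0,-0.15,-2,-1,0,0,0,0,-0.15,-4,-1,0,0,0,0,-0.15,-5.5,-1,0,0,0,0,-0.15,-6.4,-1,0,0,0,0,-0.15,-6.4,-1,0,0,0,0,-0.15,-6.4,1,0,0,0,0,-0.15,-6.4,1,0,0,0,0,-0.15,-6.4,1,0,0,0,0,-0.15,-6.4,1,0,0,0,0,-0.15,-6.4,1], newtons=25)

```text
time: 13.82
tool_pos: [0.5242, -0.3863, 0.0308]
tool_rot: [180.0, 0.0, 161.9]
force: [0.5, 0.9, 3.6]
width: 0.0556
finger_force: 25.0
```

>>> jog_arm(steps=[0,0,0,0,0,0,1,0,0,0,0,0,0,1])

```text
time: 14.08
tool_pos: [0.5242, -0.3864, 0.0308]
tool_rot: [180.0, 0.0, 161.9]
force: [-0.3, 3.0, 5.9]
width: 0.0555
finger_force: 25.0
```

Gripped at 55.5 mm, matching the 56 mm diameter. Lifting and carrying it to the disc tray.

>>> jog_arm(steps=[0,0,0,0,0,0.5,1,0,0,0,0,0,1.5,1,0,0,0,0,0,3,1,0,0,0,0,0,5,1,0,0,0,0,0,7,1,0,0,0,0,1,8,1,0,0,0,0,4,8,1,0,0,0,0.5,8,8,1,0,0,0,1,13,8,1,0,0,0,1.5,19,8,1])

```text
time: 15.32
tool_pos: [0.5388, -0.1951, 0.1109]
tool_rot: [180.0, 0.0, 161.8]
force: [1.4, 0.7, -1.6]
width: 0.0554
finger_force: 25.0
```

>>> jog_arm(steps=[0,0,0,0.5,6,0,1,0,0,0,1,12,0,1,0,0,0,1.5,18,0,1,0,0,0,2,24,0,1,0,0,0,2.4,29.5,0,1,0,0,0,2.7,34,0,1,0,0,0,2.9,37,0,1,0,0,0,3,39,-1,1,0,0,0,3,39.2,-2.5,1,0,0,0,3,39.2,-2.5,1])

```text
time: 16.58
tool_pos: [0.5674, 0.1933, 0.0835]
tool_rot: [-179.8, -0.1, 161.8]
force: [-0.7, -2.1, -1.5]
width: 0.0558
finger_force: 25.0
```

Run:
```python
from h import *
o=env.get_obs(); T=o["tool_pos"]; print(T,o["tool_rot"],o["force"],o["width"],o["time"])
for n in("top","side"):
    im,d=env.grab_frame(n); X=cloud(n,d)
    m=(np.linalg.norm(X[...,:2]-T[:2],axis=2)<.05)&(X[...,2]>T[2]-.03)&(X[...,2]<T[2]+.014); P=X[m]
    print(n,m.sum(),np.percentile(P,[1,50,99],axis=0).round(4).tolist() if m.sum()>20 else "")
    if n=="side": cv2.imwrite("pics/c6.png",cv2.resize(im[60:220,130:350],None,fx=3.4,fy=3.4,interpolation=cv2.INTER_CUBIC)[:,:,::-1])
```

```text
[0.5674399  0.19333388 0.083521  ] [-1.79800818e+02 -1.46112338e-01  1.61824146e+02] [-0.65277596 -2.06149445 -1.46991897] 0.05582922950368424 16.575
top 30 [[0.5408, 0.1914, 0.0605], [0.5441, 0.2025, 0.0906], [0.5514, 0.2141, 0.0953]]
side 243 [[0.5391, 0.1525, 0.0544], [0.554, 0.1691, 0.0796], [0.5894, 0.223, 0.097]]
```

View pics/c6.png

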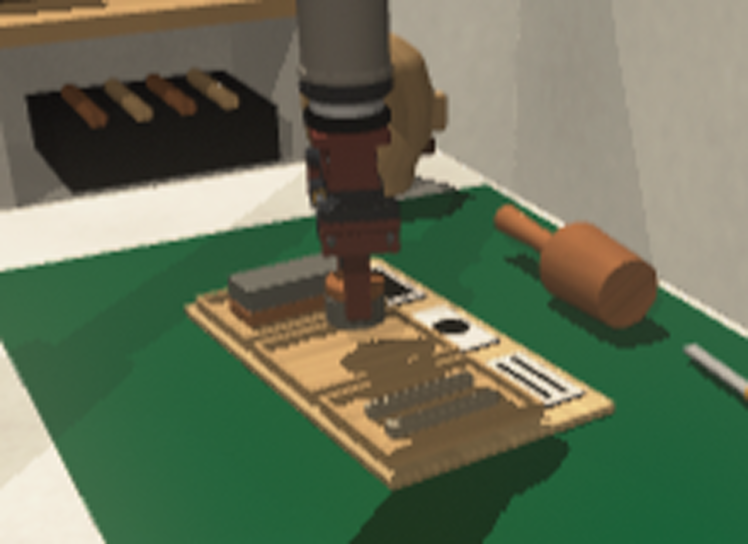

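The bench stone stands flat in the bar tray at (285,290). The round stone hangs upright over the disc tray at (355,310). Lowering it.

>>> jog_arm(steps=[0,0,0,0,0,-0.7,1,0,0,0,0,0,-1.7,1,0,0,0,0,0,-2.5,1,0,0,0,0,0,-3.1,1,0,0,0,0,0,-3.5,1,0,0,0,0,0,-3.7,1,0,0,0,0,0,-3.7,1,0,0,0,0,0,-3.7,1])

```text
time: 17.68
tool_pos: [0.5691, 0.1955, 0.0487]
tool_rot: [180.0, 0.0, 161.9]
force: [0.4, -0.2, -2.9]
width: 0.0556
finger_force: 25.0
```

>>> jog_arm(steps=[0,0,0,0,0,-0.05,1,0,0,0,0,0,-0.1,1,0,0,0,0,0,-0.1,1])

```text
time: 18.05
tool_pos: [0.5689, 0.1954, 0.0475]
tool_rot: [180.0, -0.0, 161.9]
force: [-0.0, -1.2, -2.9]
width: 0.0556
finger_force: 25.0
```

>>> jog_arm(steps=[0,0,0,0,0,-0.04,1,0,0,0,0,0,-0.08,1,0,0,0,0,0,-0.12,1,0,0,0,0,0,-0.12,1])

```text
time: 18.55
tool_pos: [0.5688, 0.1954, 0.0462]
tool_rot: [-180.0, -0.0, 161.9]
force: [-0.5, 0.0, -2.1]
width: 0.0556
finger_force: 25.0
```

>>> jog_arm(steps=[0,0,0,0,0,-0.03,1,0,0,0,0,0,-0.06,1,0,0,0,0,0,-0.06,1])

```text
time: 18.92
tool_pos: [0.5689, 0.1954, 0.0458]
tool_rot: [180.0, -0.0, 161.9]
force: [-0.6, -0.4, 0.4]
width: 0.0554
finger_force: 25.0
```

Contact at the expected height. Releasing.

>>> jog_arm(steps=[0,0,0,0,0,0,-0.55,0,0,0,0,0,0,-0.55,0,0,0,0,0,0,-0.55,0,0,0,0,0,0.5,-0.55,0,0,0,0,0,2,-0.55,0,0,0,0,0,4,-0.55,0,0,0,0,0,7,-0.55,0,0,0,0,-3,12,-0.55,0,0,0,0,-9,15,-0.55,0,0,0,0,-15,15,-0.55])

```text
time: 20.18
tool_pos: [0.5707, 0.0464, 0.1999]
tool_rot: [179.8, 0.3, 162.0]
force: [0.9, -1.2, 0.0]
width: 0.0678
finger_force: 0.0
```

>>> jog_arm(steps=[0,0,0,0,-6,0,-1,0,0,0,0,-12,0,-1,0,0,0,0,-18,0,-1,0,0,0,0,-22,0,-1,0,0,0,0,-22,0,-1,0,0,0,0,-22,0,-1])

```text
time: 20.92
tool_pos: [0.5692, -0.172, 0.1964]
tool_rot: [179.9, 0.0, 161.9]
force: [0.7, 0.5, -0.2]
width: 0.0875
finger_force: 0.0
```

Run:
```python
from h import *
o=env.get_obs(); print(o["time"],o["tool_pos"],o["force"])
ims=[]
for n in("top","side"):
    im,d=env.grab_frame(n); X=cloud(n,d)
    for nm,c,r in(("bench",(.556,.325),.08),("round",(.569,.1955),.04)):
        m=(np.linalg.norm(X[...,:2]-c,axis=2)<r)&(X[...,2]>.046)&(X[...,2]<.07); P=X[m]
        print(n,nm,m.sum(),np.percentile(P[:,2],[1,50,99]).round(4),np.round(np.hstack(cv2.minAreaRect(P[:,:2].astype(np.float32))),4))
    ims.append(cv2.resize(im[110:240,80:260] if n=="top" else im[100:230,170:350],None,fx=2.2,fy=2.2,interpolation=cv2.INTER_CUBIC))
cv2.imwrite("pics/c7.png",np.hstack(ims)[:,:,::-1])
```

```text
20.925 [ 0.56918119 -0.17199804  0.19644979] [ 0.73193686  0.51533513 -0.19804489]
top bench 852 [0.047  0.0558 0.0609] [0.5569 0.3254 0.1185 0.0488 6.1314]
top round 353 [0.0476 0.0558 0.0605] [ 0.5689  0.1955  0.0548  0.0529 51.0219]
side bench 259 [0.0463 0.0537 0.0557] [0.5536 0.3227 0.1199 0.0523 5.6891]
side round 130 [0.0465 0.0535 0.056 ] [5.66900e-01 1.93100e-01 5.43000e-02 5.10000e-02 6.26158e+01]
```

View pics/c7.png

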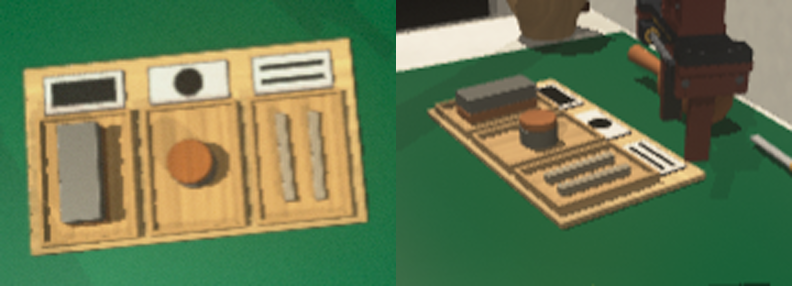

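The bench stone stands flat and lengthwise in the bar tray (80,170). The round stone is upright in the disc tray (190,163). Nothing is touching the robot.

```bash
python3 -c "
from station import env
print(env.sign_off())"
```

```text
the job is handed in; nothing more can be done
None
```

Both stones are put away and the job is handed in: the bench stone lies flat and lengthwise in the bar tray and the round stone stands upright in the disc tray, at about 21 s of the 58 s allowed.

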